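Set the ratchet to tighten and clamp the filter holder

TASK

Tighten the clamp nut of the steel filter holder with its ratchet handle: first flip the red reversing lever on the handle to the tightening (clockwise) side, then work the handle back and forth until the nut is firm, about 13 N of push at the upright orange grip, and in no case more than 18 N. Let go, leave the lever on the tightening side, and leave the jars and the tube rack where they stand.

Things in the scene. Friction and masses are not known exactly. Their poses are not given: they have to be found in the camera images.
- holder: Round stainless filter holder, 136 mm across, fixed to the bench. Origin on the bench under its centre, on the vertical stud axis about which nut, ratchet wheel and handle turn; z up; -x is the middle direction of the handle's swing. Its top plate ends 62 mm above the bench; the handle's flat aluminium head disc (90 mm across, top at 104 mm) covers the stud.
- grip (a point): Middle of the upright round orange grip of the ratchet handle: 24 mm diameter, 105 to 160 mm above the bench (this point 135 mm), 140 mm from the stud axis, at the end of a flat arm 24 mm wide, top at 106 mm; black ring at its foot. Level push across the arm needed: 2 to 4 N to swing or click back, 7 N to turn the loose nut, then about 18 N more per rad once it bears on its washer.
- handle (a joint): Swing of the ratchet handle about the stud in rad: 0 along the holder's -x axis, positive is clockwise seen from above (the tightening stroke), hard stops at -0.8 and 0.8. Stays where left. The wheel has 16 teeth (0.39 rad a click); the nut needs 1.4 to 2.6 rad in all to get firm, so more than one stroke. Feel the push while it moves slowly: friction carries part of it once stopped.
- lever_tab (a point): Middle of the upright tab of the red reversing lever: 12 mm diameter, top 138 mm above the bench (this point 126 mm). It stands over the head disc, 40 mm from the lever's pivot; the pivot is on the arm, 52 mm out from the stud axis towards the grip, and the lever points from it back to the stud. The flat of the lever ends 112 mm above the bench.
- lever (a joint): Angle of the red lever against the arm in rad: 0 in line, positive is clockwise seen from above; rests at 0.3 to 0.46 either side. Negative (at the start): counter-clockwise strokes loosen, clockwise ones only click. Positive: clockwise strokes tighten, the others click. An over-centre spring (2 to 4 N at the tab) snaps it over past 0; it twitches at every click, to no less than 0.2.
- stud: The fixed threaded stud, carrying the hexagon nut with its toothed ratchet wheel, mostly hidden under the handle's head disc, 71 to 96 mm above the bench; origin as the holder's. The nut is turned only through the handle, and its turn cannot be read here.
- washer: The fixed seat with its brass spring washer under the nut; origin as the holder's. The nut bears on it through a small dog; that force measures the clamping: 0 while loose, about 13 N at a push of 10.5 N at the grip, 23 N at 13 N, 43 N at 18 N.
- red_jar_mid (a point): Centre of a loose clear jar with a red lid, 68 mm across, 80 mm high. Leave it alone.
- green_jar_mid (a point): Centre of a loose amber jar with a green lid, 72 mm across, 90 mm high. Leave it alone.
- tube_rack_mid (a point): Centre, 50 mm up, of a loose white rack of tubes with green and blue caps, 112 x 150 mm, 104 mm high. Leave it alone.

How it is judged (in metres and radians):
On the way, in this order (a step that is already met when the one before it is completed fails the run):
1. the red lever is flipped to the tightening side while the nut is still loose (value of joint lever above 0.25 rad and contact force between stud and washer below 1 N), for 0.2 s.
2. the nut is turned until it bears firmly on its spring washer (contact force between stud and washer above 13 N), for 0.2 s.
At the end, for the whole second after the job is handed in: The nut bears on its spring washer with more than 12 N and stays so after release, the lever is on the tightening side (above 0.2 rad), the handle is at rest, and both jars and the tube rack are within 20 mm of where they stood (contact force between stud and washer above 12 N and value of joint lever above 0.2 rad and velocity of joint handle between -0.05 and 0.05 rad/s and distance of each of red_jar_mid, green_jar_mid, tube_rack_mid from where it was at the start of the episode below 0.02 m); the robot touches nothing.
It fails at once if the nut is over-tightened: more than 44 N on the spring washer (over 18 N of push at the grip) (contact force between stud and washer above 44 N).
It fails at once if a jar or the tube rack is pushed about (more than 30 mm) or tipped (distance of any of red_jar_mid, green_jar_mid, tube_rack_mid from where it was at the start of the episode above 0.03 m or angle between any of red_jar_mid, green_jar_mid's own z axis and vertical above 0.5 rad).
It also fails if it takes over 67 s, if anything falls off the work surface, if the arm or the gripper's body presses on something with over 40 N, if the wrist force passes 120 N, or if a joint passes its speed limit or range.

ROBOT

A 6-joint arm with a two-finger parallel gripper is mounted at the origin on the work surface. World frame = base frame: x ahead of the robot, y to its left, z up, the work surface at z = 0. Lengths are in mm, angles in degrees, forces in N, time in s.
With the tool pointing down it reaches from about 375 to 825 mm from the base axis. Payload 5.5 kg.
Tool frame: the origin (TCP) lies at the very end of the fingers, on their centre line; the grasp point (between the pads) lies 19 mm behind it; z points along the fingers, y is the line along which they close (so a half turn about z gives the same grasp; the last joint's range is limited). The gripper opens to 85 mm and grips with 20 to 120 N. Pads are 22 mm wide; open, the fingers measure 114 mm over their backs; the gripper's body (76 mm by 85 mm) begins 54 mm behind the grasp point. The pads swing forward as they close: fully open they stand 13 mm farther back than shut.
Start: joints at [0, 17.962, -2.699, 69.339, 0, 90], TCP at [599.996, -0, 231.299] pointing down, gripper open.
Joint ranges: [-152.73, 152.73], [-39.44, 99.34], [-58.76, 71.6], [-118.89, 123.64], [-81.53, 83.1], [-180, 180]. Speed limits (degrees/s): [136.94, 136.94, 172.46, 180, 180, 180].

INTERFACE

Orientations are given as a 3x3 rotation matrix whose columns are the frame's x, y, z axes.
In Python, from station import ctrl gives the robot as it stands. The module is installed in compiled form; this text tells all that it offers.
- The arm moves only by the tool apply_moves, never from a script. Its argument "moves" is one flat list of numbers, 5 for each row, row after row: the closure in counts, from 0 (fully open) to 255 (shut), then the shift along the world's x, y, z in mm, then the turn about the world's z in degrees. In form: [jaw, tx, ty, tz, twist, jaw, tx, ty, tz, twist, ...]. A call has 1 to 12 rows; each row shifts and turns the commanded pose from where the row before left it; what a row does not reach is not made up. A row lasts 1/12 s, in which the tool goes at most 41.7 mm and 7.16 degrees, less where a joint would pass 70% of its speed; a pose out of reach is approached as far as the arm can. A call with a gripper value outside its range is refused whole. The fingers move at their own pace and stop on an object; the grip force is fixed at half the most. Time passes only in rows, so rows that do not move let the fingers close. It gives the time, the measured TCP pose, the force, the opening and the grip force at its end, in the units of the state.
- ctrl.state(): the state, without advancing time (a new reading comes with each control period).
- ctrl.capture(name): name is "scene" or "side" or "wrist"; returns (picture, depth): 420x560x3 uint8, blue, green, red; 420x560 float32, mm along the optical axis (not along the pixel's ray), 0 where there is no reading.
- ctrl.camera_info(name): a dict with "vertical_fov" (degrees; the focal length in pixels is half the picture's height over the tangent of half this angle, whatever the lens; pixels are square), "cx", "cy" (the principal point, pixels), "dist_coeffs" ([k1, k2, p1, p2, k3] as OpenCV has them; the pictures are not rectified), "xyz" and "attitude" of the camera in the world; the wrist camera has in their place "hand_eye" (4x4, takes a point from camera to tool coordinates, whose origin is the TCP and whose axes are the flange's). Camera axes: x right, y down, z forward; pixel columns grow to the right and rows downward; lengths in mm; the calibration is good to about 2 mm. A picture is of the moment at which its call begins: read the wrist's pose just before it. camera_info takes no time and is no camera call.
- ctrl.close_job(): hands the job in; it is judged then, once.
The state is a dict: "clock": time; "joint_pos": joint angles; "qd": joint speeds; "joint_efforts": joint torques, N m; "tcp_pos": TCP position; "ee_rot": TCP orientation; "contact_force": force on the tool from outside, world axes, zero at the start; "torque": the same for the moment, N m; "opening": finger opening in mm; "grasp_force": force on a finger pad.
Only numpy, scipy, OpenCV 4.12 (cv2) and the standard library are available. Lean on these libraries where they do the work, as an engineer would, in place of code of your own. Each camera call takes 0.05 s, during which the arm holds its last target. There are 200 camera calls.

## Working session

There is one attempt and no reset: what is moved stays moved. The work goes in short steps, Python scripts to look and compute and a tool call to move; the robot and the scene stay as the last step left them, time stands still between calls to the robot, and variables do not carry over. Pictures are saved under pics/ and viewed, at most 10 in all, crops included, and the job is handed in when it is done.

Besides the shell and the picture viewer there is one more tool, called after "Call:" in YAML: its name, and indented under it one key for each argument. apply_moves: Moves the arm, as the interface text tells. Its arguments: {"type":"object","properties":{"moves":{"type":"array"}},"required":["moves"]}

```bash
mkdir -p pics; cat > h.py <<'E'
import numpy as np, cv2
from station import ctrl
def cam(name):
    i=ctrl.camera_info(name); f=210/np.tan(np.radians(i['vertical_fov']/2))
    K=np.array([[f,0,i['cx']],[0,f,i['cy']],[0,0,1]]); D=np.array(i['dist_coeffs'],float)
    if 'hand_eye' in i:
        s=ctrl.state(); T=np.eye(4); T[:3,:3]=s['ee_rot']; T[:3,3]=s['tcp_pos']; M=T@np.array(i['hand_eye'])
    else:
        M=np.eye(4); M[:3,:3]=i['attitude']; M[:3,3]=i['xyz']
    return K,D,M
def ray(c,u,v):
    K,D,M=c; p=cv2.undistortPoints(np.array([[[u,v]]],float),K,D)[0,0]
    return M[:3,:3]@np.array([p[0],p[1],1]),M[:3,3]
def atz(c,u,v,z):
    d,o=ray(c,u,v); return o+d*(z-o[2])/d[2]
def atd(c,u,v,dep):
    d,o=ray(c,u,v); return o+d*dep
E
python3 - <<'E'
from h import *
for n in('scene','side'):
    c=cam(n);p,d=ctrl.capture(n);cv2.imwrite(f'pics/{n}0.png',p);np.savez(f'{n}0.npz',d=d,K=c[0],D=c[1],M=c[2]);print(n,c[2].round(2).tolist())
s=ctrl.state();print(s)
E
```

```text
scene [[-0.6, 0.66, -0.46, 1148.8], [0.8, 0.5, -0.34, 499.7], [0.0, -0.57, -0.82, 1040.19], [0.0, 0.0, 0.0, 1.0]]
side [[-0.85, -0.34, 0.4, 153.47], [-0.53, 0.55, -0.65, 907.4], [0.0, -0.76, -0.65, 871.64], [0.0, 0.0, 0.0, 1.0]]
{'clock': 0.1, 'joint_pos': array([ 1.28140810e-03,  1.80009539e+01, -2.74751619e+00,  6.93402236e+01,
       -1.37243194e-04,  8.99996839e+01]), 'qd': array([-0.01978742, -0.17320895,  0.18225476, -0.0706258 , -0.06747379,
        0.01768613]), 'joint_efforts': array([ 9.99693766e-04, -5.40766132e+01,  3.40542591e+01,  1.10156229e-02,
        1.53784813e-04, -8.18082242e-06]), 'tcp_pos': array([5.99485136e+02, 1.26147395e-02, 2.30519785e+02]), 'ee_rot': array([[-2.78848616e-05,  9.99998801e-01, -1.54799606e-03],
       [ 1.00000000e+00,  2.78811334e-05, -2.42996622e-06],
       [-2.38680343e-06, -1.54799613e-03, -9.99998802e-01]]), 'contact_force': array([-0.44222543, -0.31552145, -0.34365159]), 'torque': array([ 0.01883705,  0.02192655, -0.00254239]), 'grasp_force': 0.0, 'opening': 85.53770097004187}
```

View pics/scene0.png

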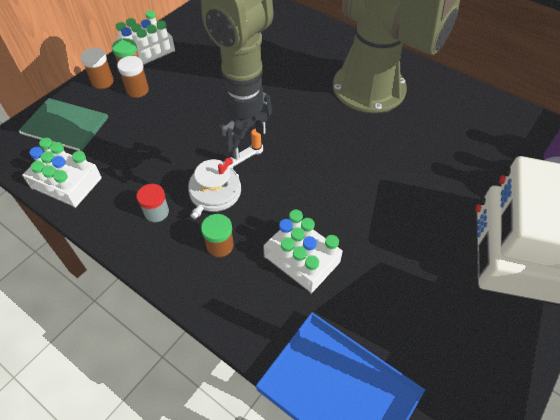

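View pics/side0.png

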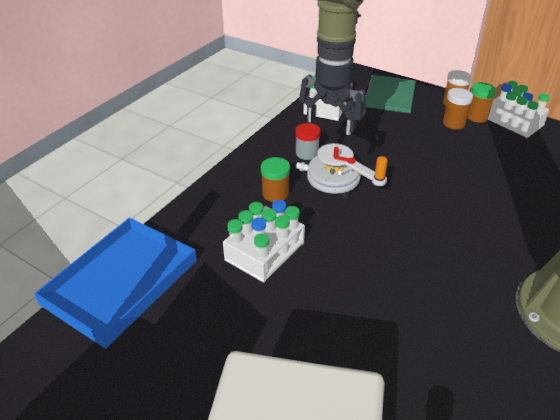

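The scene view shows the holder near (215,187), the orange grip at (256,140) and the lever at (225,165). In the side view they are near (334,170), (381,167) and (340,155). Next, one enlarged crop of both.

```bash
python3 - <<'E'
from h import *
a=cv2.imread('pics/scene0.png')[120:220,180:280];b=cv2.imread('pics/side0.png')[120:220,295:395]
cv2.imwrite('pics/c1.png',np.hstack([cv2.resize(x,(400,400),interpolation=cv2.INTER_CUBIC) for x in(a,b)]))
E
```

```text
(no output)
```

View pics/c1.png

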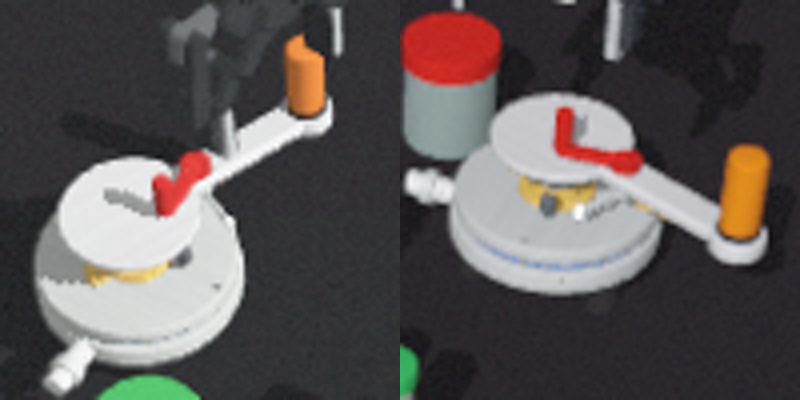

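```bash
python3 - <<'E'
from h import *
S=cam('scene');Q=cam('side')
for n,a,b,z in [('disc',(212.5,173.2),(335.5,154.5),104),('griptop',(255.9,131),(382,158.5),160),('gripfoot',(256.7,147),(380,179),108),('tab',(220.2,166),(336,148.5),138),('pivot',(228.5,161),(352,160),112),('red',(152,194),(308,132),80),('green',(217,228),(275,168),90),('rack',(303,247),(265,235),80)]:
    print(n,atz(S,*a,z).round(0),atz(Q,*b,z).round(0))
E
```

```text
disc [632. -98. 104.] [628. -98. 104.]
griptop [494. -66. 160.] [496. -68. 160.]
gripfoot [499. -62. 108.] [491. -60. 108.]
tab [622. -76. 138.] [618. -77. 138.]
pivot [582. -87. 112.] [578. -89. 112.]
red [ 760. -189.   80.] [ 756. -184.   80.]
green [743.  12.  90.] [735.  14.  90.]
rack [658. 201.  80.] [630. 217.  80.]
```

Call:
apply_moves:
  moves: [255, 8, -23, 0, 0, 255, 8, -23, 0, 0, 255, 0, 0, -25, 0, 255, 0, 0, -25, 0, 255, 0, 0, -25, 0, 255, 0, 0, -20, 0, 255, 0, 0, -15, 0, 255, 0, 0, 0, 0, 255, 0, 0, 0, 0]

```text
clock: 0.85
tcp_pos: [615.0, -45.9, 120.4]
ee_rot: [[0.0, 1.0, -0.003], [1.0, -0.0, 0.0], [0.0, -0.003, -1.0]]
contact_force: [-1.3, -0.1, 0.7]
opening: -0.1
grasp_force: 0.0
```

```bash
python3 - <<'E'
from h import *
s=ctrl.state();print({k:np.round(s[k],2) for k in('clock','tcp_pos','contact_force','opening')})
p,d=ctrl.capture('side');a=p[100:220,280:400]
q,d=ctrl.capture('wrist')
cv2.imwrite('pics/c2.png',np.hstack([cv2.resize(a,(350,350)),cv2.resize(q,(450,350))]))
E
```

```text
{'clock': np.float64(0.85), 'tcp_pos': array([614.96, -45.93, 120.35]), 'contact_force': array([-1.34, -0.11,  0.72]), 'opening': np.float64(-0.1)}
```

View pics/c2.png

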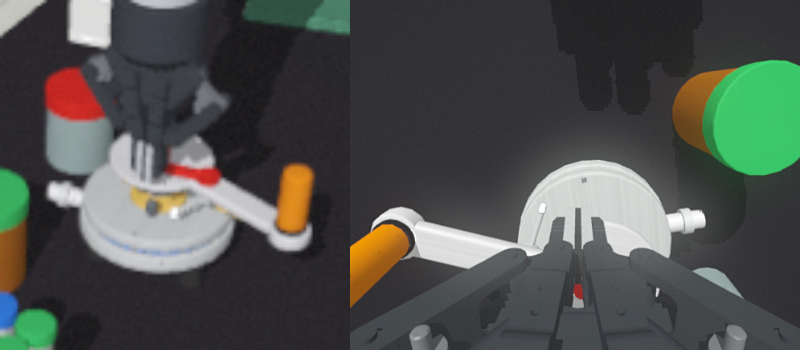

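The closed fingers are above the disc edge, with the red tab directly behind them at about (578,290) in the wrist half. I'll push toward -y.

Call:
apply_moves:
  moves: [255, 0, -6, 0, 0, 255, 0, -4, 0, 0, 255, 0, -4, 0, 0, 255, 0, -4, 0, 0, 255, 0, -4, 0, 0, 255, 0, 0, 0, 0]

```text
clock: 1.45
tcp_pos: [616.4, -68.8, 121.7]
ee_rot: [[0.001, 1.0, 0.001], [1.0, -0.001, -0.0], [-0.0, 0.001, -1.0]]
contact_force: [0.1, 0.5, 1.7]
opening: -0.3
grasp_force: 0.5
```

Call:
apply_moves:
  moves: [255, 0, -4, 0, 0, 255, 0, -4, 0, 0, 255, 0, -4, 0, 0, 255, 0, -3, 0, 0, 255, 0, -3, 0, 0, 255, 0, 0, 0, 0]

```text
clock: 1.95
tcp_pos: [615.8, -86.8, 121.1]
ee_rot: [[0.001, 1.0, -0.0], [1.0, -0.001, -0.0], [-0.0, -0.0, -1.0]]
contact_force: [0.1, -0.6, 0.4]
opening: 0.1
grasp_force: 0.0
```

Call:
apply_moves:
  moves: [255, 0, 3, 20, 0, 255, 0, 0, 30, 0, 255, 0, 0, 30, 7, 150, -20, 0, 20, 7, 150, -30, 5, 0, 7, 150, -30, 5, 0, 7, 150, -30, 5, 0, 7, 150, -10, 3, 0, 7, 150, 0, 0, 0, 7, 150, 0, 0, 0, 7, 150, 0, 0, 0, 7, 150, 0, 0, 0, 7]

```text
clock: 2.95
tcp_pos: [495.8, -65.0, 221.5]
ee_rot: [[-0.942, 0.336, 0.0], [0.336, 0.942, -0.0], [-0.0, -0.0, -1.0]]
contact_force: [-0.4, 0.0, -0.6]
opening: 35.5
grasp_force: 0.0
```

```bash
python3 - <<'E'
from h import *
s=ctrl.state();print({k:np.round(s[k],2) for k in('clock','tcp_pos','contact_force','opening','joint_pos')})
print('port dir',atz(cam('scene'),(67/4)+180,120+91,40),atz(cam('side'),295+28/4,120+183/4,40))
p,d=ctrl.capture('side');a=p[110:210,290:390]
q,d=ctrl.capture('wrist')
cv2.imwrite('pics/c3.png',np.hstack([cv2.resize(a,(400,400)),cv2.resize(q,(400,300),interpolation=cv2.INTER_AREA)[:,:] if 0 else cv2.copyMakeBorder(cv2.resize(q,(400,300)),0,100,0,0,0)]))
E
```

```text
{'clock': np.float64(2.95), 'tcp_pos': array([495.8 , -64.99, 221.48]), 'contact_force': array([-0.44,  0.02, -0.59]), 'opening': np.float64(35.49), 'joint_pos': array([-7.460e+00,  7.470e+00, -1.724e+01,  6.527e+01, -1.000e-02,
        1.219e+01])}
port dir [713.45238261 -88.06007002  40.        ] [717.70284647 -89.20954128  40.        ]
```

View pics/c3.png

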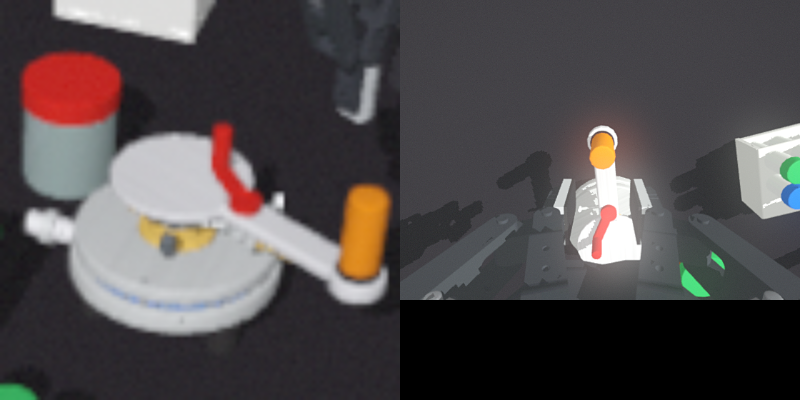

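The lever now lies on the clockwise side: its tab is at (222,130) in the left crop, beyond the arm line. In the wrist view the grip at (602,155) is centred between the fingers. Descending over it.

Call:
apply_moves:
  moves: [150, 0, 0, -30, 3, 150, 0, 0, -20, 3, 150, 0, 0, -15, 0, 150, 0, 0, -15, 0, 150, 0, 0, -12, 0, 150, 0, 0, -10, 0, 150, 0, 0, 0, 0]

```text
clock: 3.63
tcp_pos: [494.5, -64.8, 117.4]
ee_rot: [[-0.97, 0.244, -0.003], [0.244, 0.97, 0.0], [0.003, -0.0, -1.0]]
contact_force: [0.1, 0.8, -0.7]
opening: 35.6
grasp_force: 0.0
```

Call:
apply_moves:
  moves: [150, 1.3, 4.7, 0, -2, 150, 1.4, 4.7, 0, -2, 150, 1.6, 4.6, 0, -2, 150, 1.7, 4.5, 0, -2, 150, 2, 4.5, 0, -2, 150, 2, 4.5, 0, -2]

```text
clock: 4.13
tcp_pos: [505.5, -39.2, 119.6]
ee_rot: [[-0.897, 0.442, -0.001], [0.442, 0.897, -0.004], [-0.001, -0.004, -1.0]]
contact_force: [-1.9, -6.8, -1.0]
opening: 35.2
grasp_force: 3.6
```

Call:
apply_moves:
  moves: [150, 2.3, 4.3, 0, -2, 150, 2.3, 4.3, 0, -2, 150, 2.6, 4.2, 0, -2]

```text
clock: 4.38
tcp_pos: [512.5, -26.5, 119.6]
ee_rot: [[-0.846, 0.534, -0.001], [0.534, 0.846, -0.004], [-0.001, -0.004, -1.0]]
contact_force: [-2.6, -7.9, -1.4]
opening: 35.3
grasp_force: 3.6
```

Call:
apply_moves:
  moves: [150, 2.6, 4.1, 0, -2, 150, 2.7, 4.1, 0, -2]

```text
clock: 4.55
tcp_pos: [517.9, -18.4, 119.6]
ee_rot: [[-0.806, 0.592, -0.001], [0.592, 0.806, -0.005], [-0.002, -0.004, -1.0]]
contact_force: [-1.9, -8.1, -1.7]
opening: 35.3
grasp_force: 3.5
```

Call:
apply_moves:
  moves: [150, 2.8, 4, 0, -2, 150, 2.9, 3.9, 0, -2]

```text
clock: 4.72
tcp_pos: [523.1, -12.0, 119.5]
ee_rot: [[-0.763, 0.647, -0.002], [0.647, 0.763, -0.008], [-0.004, -0.008, -1.0]]
contact_force: [-10.8, -24.8, 4.3]
opening: 35.3
grasp_force: 13.2
```

Hard stop met at an arm direction of about 145°, so mid-swing is about 191°. Clicking back now.

Call:
apply_moves:
  moves: [150, -3.2, -3.7, 0, 2, 150, -5.8, -8, 0, 4, 150, -5.1, -8.3, 0, 4, 150, -4.6, -8.6, 0, 4, 150, -4, -9, 0, 4, 150, -3.3, -9.1, 0, 4, 150, -2.7, -9.4, 0, 4, 150, -2.1, -9.6, 0, 4, 150, -1.3, -9.7, 0, 4]

```text
clock: 5.47
tcp_pos: [492.0, -83.7, 120.0]
ee_rot: [[-0.995, 0.102, 0.0], [0.102, 0.995, 0.002], [-0.0, 0.002, -1.0]]
contact_force: [-0.8, 2.7, 0.6]
opening: 35.2
grasp_force: 1.3
```

Call:
apply_moves:
  moves: [150, -0.7, -9.7, 0, 4, 150, 0, -9.8, 0, 4, 150, 0.7, -9.7, 0, 4, 150, 1.3, -9.7, 0, 4, 150, 2.1, -9.6, 0, 4, 150, 2.7, -9.4, 0, 4, 150, 3.3, -9.1, 0, 4]

```text
clock: 6.05
tcp_pos: [501.1, -150.8, 119.9]
ee_rot: [[-0.926, -0.376, -0.001], [-0.376, 0.926, 0.001], [0.0, 0.001, -1.0]]
contact_force: [-0.4, 4.2, 1.6]
opening: 35.0
grasp_force: 1.4
```

Call:
apply_moves:
  moves: [150, 4, -9, 0, 4, 150, 4.6, -8.6, 0, 4, 150, 5.1, -8.3, 0, 4, 150, 5.8, -7.9, 0, 4, 150, 6.3, -7.5, 0, 4, 150, 6.7, -7, 0, 4]

```text
clock: 6.55
tcp_pos: [533.6, -199.4, 119.9]
ee_rot: [[-0.694, -0.72, -0.001], [-0.72, 0.694, 0.001], [0.0, 0.001, -1.0]]
contact_force: [-2.8, 2.5, 1.5]
opening: 35.1
grasp_force: 1.3
```

```bash
python3 - <<'E'
from h import *
s=ctrl.state();print({k:np.round(s[k],2) for k in('clock','tcp_pos','contact_force','opening','joint_pos')})
p,d=ctrl.capture('side');a=p[110:210,290:390]
q,d=ctrl.capture('wrist')
cv2.imwrite('pics/c4.png',np.hstack([cv2.resize(a,(400,400)),cv2.copyMakeBorder(cv2.resize(q,(400,300)),0,100,0,0,0)]))
E
```

```text
{'clock': np.float64(6.55), 'tcp_pos': array([ 533.61, -199.42,  119.89]), 'contact_force': array([-2.79,  2.45,  1.54]), 'opening': np.float64(35.11), 'joint_pos': array([-2.050e+01,  1.869e+01, -1.676e+01,  5.461e+01,  2.000e-02,
       -6.659e+01])}
```

View pics/c4.png

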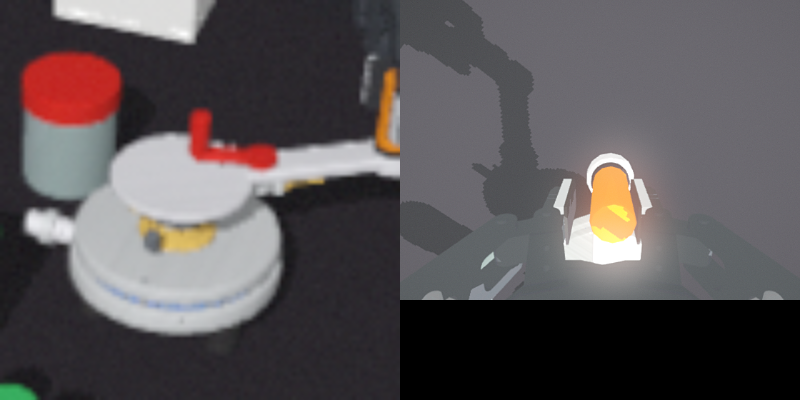

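The grip sits between the pads (610,205) and the lever is still on the clockwise side (200,120). I'll go a little further back, then start the tightening stroke.

Call:
apply_moves:
  moves: [150, 7.3, -6.5, 0, 4, 150, 7.7, -6.1, 0, 4]

```text
clock: 6.82
tcp_pos: [548.4, -211.2, 119.7]
ee_rot: [[-0.588, -0.809, -0.001], [-0.809, 0.588, 0.001], [-0.0, 0.001, -1.0]]
contact_force: [-1.6, 1.7, 0.5]
opening: 35.2
grasp_force: 1.0
```

Call:
apply_moves:
  moves: [150, -7.7, 6.1, 0, -4, 150, -7.3, 6.5, 0, -4, 150, -6.7, 7, 0, -4, 150, -6.3, 7.5, 0, -4, 150, -5.8, 7.9, 0, -4, 150, -5.1, 8.3, 0, -4]

```text
clock: 7.32
tcp_pos: [510.3, -168.7, 120.0]
ee_rot: [[-0.87, -0.494, 0.002], [-0.494, 0.87, -0.001], [-0.001, -0.002, -1.0]]
contact_force: [2.9, -1.9, -1.1]
opening: 35.3
grasp_force: 1.6
```

Call:
apply_moves:
  moves: [150, -4.6, 8.6, 0, -4, 150, -4, 9, 0, -4, 150, -3.3, 9.1, 0, -4]

```text
clock: 7.57
tcp_pos: [499.0, -143.2, 120.0]
ee_rot: [[-0.953, -0.302, 0.002], [-0.302, 0.953, -0.004], [-0.001, -0.005, -1.0]]
contact_force: [3.9, -6.8, -3.9]
opening: 35.3
grasp_force: 3.7
```

Call:
apply_moves:
  moves: [150, -2.7, 9.4, 0, -4, 150, -2.1, 9.6, 0, -4, 150, -1.3, 9.7, 0, -4]

```text
clock: 7.82
tcp_pos: [492.7, -114.6, 120.0]
ee_rot: [[-0.995, -0.097, 0.002], [-0.097, 0.995, -0.004], [-0.002, -0.005, -1.0]]
contact_force: [2.9, -7.0, -3.7]
opening: 35.2
grasp_force: 3.7
```

Call:
apply_moves:
  moves: [150, -0.7, 9.7, 0, -4, 150, 0, 9.8, 0, -4, 150, 0.7, 9.7, 0, -4]

```text
clock: 8.07
tcp_pos: [492.6, -85.4, 120.0]
ee_rot: [[-0.994, 0.112, 0.002], [0.112, 0.994, -0.005], [-0.002, -0.004, -1.0]]
contact_force: [1.8, -7.8, -2.8]
opening: 35.2
grasp_force: 3.6
```

Call:
apply_moves:
  moves: [150, 1.3, 9.7, 0, -4, 150, 2.1, 9.6, 0, -4]

```text
clock: 8.23
tcp_pos: [496.0, -66.1, 120.0]
ee_rot: [[-0.968, 0.249, 0.002], [0.249, 0.968, -0.005], [-0.003, -0.004, -1.0]]
contact_force: [2.4, -7.9, -2.3]
opening: 35.3
grasp_force: 3.5
```

Call:
apply_moves:
  moves: [150, 2.7, 9.4, 0, -4, 150, 3.3, 9.1, 0, -4]

```text
clock: 8.4
tcp_pos: [502.0, -47.7, 120.0]
ee_rot: [[-0.924, 0.382, 0.002], [0.382, 0.924, -0.005], [-0.003, -0.004, -1.0]]
contact_force: [0.8, -8.2, -0.9]
opening: 35.2
grasp_force: 3.5
```

Call:
apply_moves:
  moves: [150, 4, 9, 0, -4, 150, 4.6, 8.6, 0, -4]

```text
clock: 8.57
tcp_pos: [510.5, -30.2, 120.0]
ee_rot: [[-0.862, 0.507, 0.001], [0.507, 0.862, -0.005], [-0.004, -0.004, -1.0]]
contact_force: [0.5, -9.0, -0.7]
opening: 35.0
grasp_force: 3.4
```

Call:
apply_moves:
  moves: [150, 2.6, 4.1, 0, -2, 150, 2.6, 4.1, 0, -2]

```text
clock: 8.73
tcp_pos: [515.6, -22.0, 120.0]
ee_rot: [[-0.826, 0.564, 0.001], [0.564, 0.826, -0.005], [-0.004, -0.004, -1.0]]
contact_force: [-0.4, -8.4, 0.3]
opening: 35.1
grasp_force: 3.4
```

Call:
apply_moves:
  moves: [150, -5.1, -8.3, 0, 4, 150, -4.6, -8.6, 0, 4, 150, -4, -9, 0, 4, 150, -3.3, -9.1, 0, 4, 150, -2.7, -9.4, 0, 4, 150, -2.1, -9.6, 0, 4, 150, -1.3, -9.7, 0, 4, 150, -0.7, -9.7, 0, 4, 150, 0, -9.8, 0, 4, 150, 0.7, -9.7, 0, 4, 150, 1.3, -9.7, 0, 4]

```text
clock: 9.65
tcp_pos: [492.9, -122.4, 119.8]
ee_rot: [[-0.985, -0.174, -0.0], [-0.174, 0.985, 0.001], [-0.0, 0.001, -1.0]]
contact_force: [-1.0, 2.1, 1.2]
opening: 35.3
grasp_force: 1.2
```

Call:
apply_moves:
  moves: [150, 2.1, -9.6, 0, 4, 150, 2.7, -9.4, 0, 4, 150, 3.3, -9.1, 0, 4, 150, 4, -9, 0, 4, 150, 4.6, -8.6, 0, 4, 150, 5.1, -8.3, 0, 4, 150, 5.8, -7.9, 0, 4, 150, 6.3, -7.5, 0, 4, 150, 6.7, -7, 0, 4, 150, 7.3, -6.5, 0, 4, 150, 7.7, -6.1, 0, 4]

```text
clock: 10.57
tcp_pos: [548.3, -211.8, 119.6]
ee_rot: [[-0.588, -0.809, -0.001], [-0.809, 0.588, 0.0], [0.0, 0.001, -1.0]]
contact_force: [-2.3, 0.8, 0.1]
opening: 34.8
grasp_force: 1.2
```

Call:
apply_moves:
  moves: [150, -7.7, 6.1, 0, -4, 150, -7.3, 6.5, 0, -4, 150, -6.7, 7, 0, -4]

```text
clock: 10.82
tcp_pos: [527.9, -192.7, 120.0]
ee_rot: [[-0.748, -0.664, 0.002], [-0.664, 0.748, -0.001], [-0.0, -0.002, -1.0]]
contact_force: [2.1, -2.2, -0.4]
opening: 35.3
grasp_force: 1.0
```

Call:
apply_moves:
  moves: [150, -6.3, 7.5, 0, -4, 150, -5.8, 7.9, 0, -4, 150, -5.1, 8.3, 0, -4]

```text
clock: 11.07
tcp_pos: [510.9, -169.7, 120.0]
ee_rot: [[-0.87, -0.494, 0.002], [-0.494, 0.87, -0.003], [-0.0, -0.004, -1.0]]
contact_force: [3.9, -6.4, -5.2]
opening: 35.0
grasp_force: 3.6
```

Call:
apply_moves:
  moves: [150, -4.6, 8.6, 0, -4, 150, -4, 9, 0, -4, 150, -3.3, 9.1, 0, -4]

```text
clock: 11.32
tcp_pos: [498.9, -143.3, 119.9]
ee_rot: [[-0.953, -0.302, 0.002], [-0.302, 0.953, -0.004], [-0.001, -0.005, -1.0]]
contact_force: [2.7, -6.7, -2.8]
opening: 35.3
grasp_force: 3.7
```

Call:
apply_moves:
  moves: [150, -2.7, 9.4, 0, -4, 150, -2.1, 9.6, 0, -4]

```text
clock: 11.48
tcp_pos: [494.1, -124.5, 119.9]
ee_rot: [[-0.986, -0.166, 0.002], [-0.166, 0.986, -0.005], [-0.001, -0.005, -1.0]]
contact_force: [2.4, -7.7, -4.4]
opening: 35.1
grasp_force: 4.0
```

Call:
apply_moves:
  moves: [150, -1.3, 9.7, 0, -4, 150, -0.7, 9.7, 0, -4]

```text
clock: 11.65
tcp_pos: [492.0, -105.5, 119.9]
ee_rot: [[-1.0, -0.027, 0.002], [-0.027, 1.0, -0.006], [-0.001, -0.006, -1.0]]
contact_force: [2.2, -9.7, -5.0]
opening: 35.3
grasp_force: 4.9
```

Call:
apply_moves:
  moves: [150, 0, 9.8, 0, -4, 150, 0.7, 9.7, 0, -4]

```text
clock: 11.82
tcp_pos: [492.5, -86.5, 119.9]
ee_rot: [[-0.994, 0.113, 0.001], [0.113, 0.994, -0.007], [-0.002, -0.007, -1.0]]
contact_force: [1.4, -13.0, -3.9]
opening: 35.2
grasp_force: 5.8
```

Now bearing at about 12.8 N. One more slow, small step to confirm.

Call:
apply_moves:
  moves: [150, 0.2, 1.5, 0, -0.6, 150, 0.2, 1.5, 0, -0.6]

```text
clock: 11.98
tcp_pos: [492.8, -83.5, 119.8]
ee_rot: [[-0.992, 0.13, 0.001], [0.13, 0.991, -0.007], [-0.002, -0.007, -1.0]]
contact_force: [0.1, -12.8, -3.3]
opening: 35.5
grasp_force: 5.9
```

Call:
apply_moves:
  moves: [150, 0.2, 1.5, 0, -0.6, 150, 0.2, 1.5, 0, -0.6]

```text
clock: 12.15
tcp_pos: [493.2, -81.1, 119.8]
ee_rot: [[-0.988, 0.151, 0.001], [0.151, 0.988, -0.008], [-0.002, -0.007, -1.0]]
contact_force: [0.3, -11.6, -2.4]
opening: 35.1
grasp_force: 6.0
```

Call:
apply_moves:
  moves: [150, 0.3, 2, 0, -0.8, 150, 0.3, 2, 0, -0.8, 150, 0.3, 2, 0, -0.8]

```text
clock: 12.4
tcp_pos: [494.0, -75.3, 119.8]
ee_rot: [[-0.981, 0.193, 0.001], [0.193, 0.981, -0.008], [-0.002, -0.008, -1.0]]
contact_force: [0.7, -12.7, -2.0]
opening: 35.3
grasp_force: 6.2
```

Call:
apply_moves:
  moves: [150, 0.2, 1, 0, -0.4, 150, 0.2, 1, 0, -0.4, 150, 0.2, 1, 0, -0.4]

```text
clock: 12.65
tcp_pos: [494.6, -72.4, 119.8]
ee_rot: [[-0.977, 0.213, 0.001], [0.213, 0.977, -0.008], [-0.002, -0.008, -1.0]]
contact_force: [-0.0, -12.9, -3.2]
opening: 35.6
grasp_force: 6.3
```

About 13 N reached. I'll back off to the middle of the gap and check that nothing touches.

Call:
apply_moves:
  moves: [150, -0.4, -2, 0, 0, 150, -0.5, -2, 0, 0, 150, -0.4, -2, 0, 0, 150, 0, 0, 0, 0, 150, 0, 0, 0, 0]

```text
clock: 13.07
tcp_pos: [493.8, -76.7, 120.0]
ee_rot: [[-0.977, 0.212, 0.002], [0.212, 0.977, -0.004], [-0.003, -0.003, -1.0]]
contact_force: [1.6, -6.8, -0.7]
opening: 35.0
grasp_force: 3.0
```

Call:
apply_moves:
  moves: [150, -0.4, -2, 0, 0, 150, -0.5, -2, 0, 0, 150, 0, 0, 0, 0, 150, 0, 0, 0, 0]

```text
clock: 13.4
tcp_pos: [492.4, -79.5, 119.8]
ee_rot: [[-0.978, 0.209, 0.001], [0.209, 0.978, -0.001], [-0.001, -0.001, -1.0]]
contact_force: [0.2, -3.8, 2.5]
opening: 34.9
grasp_force: 1.9
```

Call:
apply_moves:
  moves: [150, -0.4, -2, 0, 0, 150, -0.5, -2, 0, 0, 150, 0, 0, 0, 0, 150, 0, 0, 0, 0]

```text
clock: 13.73
tcp_pos: [491.0, -82.8, 119.0]
ee_rot: [[-0.978, 0.208, -0.001], [0.208, 0.978, 0.001], [0.001, 0.001, -1.0]]
contact_force: [-0.2, 0.6, 0.7]
opening: 34.9
grasp_force: 0.0
```

Call:
apply_moves:
  moves: [150, -0.5, -2.5, 0, 0, 150, 0, 0, 0, 0, 150, 0, 0, 0, 0]

```text
clock: 13.98
tcp_pos: [490.8, -85.6, 119.2]
ee_rot: [[-0.978, 0.208, -0.0], [0.208, 0.978, 0.0], [0.0, 0.0, -1.0]]
contact_force: [-0.3, 0.7, 0.7]
opening: 35.0
grasp_force: 0.0
```

```bash
python3 - <<'E'
from h import *
q,d=ctrl.capture('wrist');p,d=ctrl.capture('side');a=p[110:210,290:390]
cv2.imwrite('pics/c5.png',np.hstack([cv2.resize(a,(300,300)),cv2.resize(q[130:400,100:460],(400,300))]))
E
```

```text
(no output)
```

View pics/c5.png

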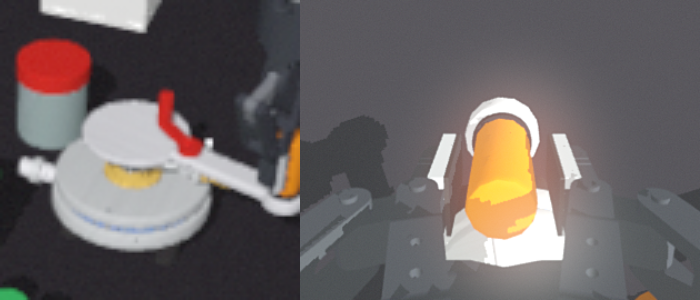

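The pads are clear of the grip on both sides: grip at (503,185), pads at (443,165) and (568,165). The lever is on the clockwise side. I'll push once more to check that the nut held.

Call:
apply_moves:
  moves: [150, 0.5, 2.5, 0, 0, 150, 0.5, 3, 0, 0, 150, 0.5, 3, 0, 0, 150, 0.4, 2, 0, 0, 150, 0, 0, 0, 0]

```text
clock: 14.5
tcp_pos: [491.8, -76.3, 119.2]
ee_rot: [[-0.978, 0.208, -0.002], [0.208, 0.978, -0.004], [0.001, -0.004, -1.0]]
contact_force: [-3.1, -6.1, 2.1]
opening: 35.3
grasp_force: 3.4
```

Call:
apply_moves:
  moves: [150, 0.4, 2, 0, 0, 150, 0.3, 1.5, 0, 0, 150, 0.3, 1.5, 0, 0]

```text
clock: 14.75
tcp_pos: [492.0, -72.7, 119.1]
ee_rot: [[-0.978, 0.209, -0.003], [0.209, 0.978, -0.007], [0.002, -0.007, -1.0]]
contact_force: [-7.1, -12.2, 3.1]
opening: 35.2
grasp_force: 6.5
```

The force is the same at the same position, so the nut held. Back off, rise clear.

Call:
apply_moves:
  moves: [150, -0.4, -4, 0, 0, 150, -0.5, -4, 0, 0, 150, -0.4, -4, 0, 0, 150, 0, -3, 0, 0, 150, 0, 0, 0, 0, 150, 0, 0, 0, 0]

```text
clock: 15.25
tcp_pos: [492.8, -85.0, 119.3]
ee_rot: [[-0.978, 0.208, 0.0], [0.208, 0.978, 0.0], [-0.0, 0.001, -1.0]]
contact_force: [-1.0, 0.7, 0.6]
opening: 35.4
grasp_force: 0.0
```

Call:
apply_moves:
  moves: [150, 0, 0, 10, 0, 150, 0, 0, 15, 0, 150, 0, 0, 20, 0, 150, 0, 0, 25, 0, 150, 0, 0, 30, 0, 150, 0, 0, 20, 0, 150, 0, 0, 0, 0, 150, 0, 0, 0, 0, 150, 0, 0, 0, 0]

```text
clock: 16.0
tcp_pos: [492.3, -84.9, 239.1]
ee_rot: [[-0.978, 0.208, -0.0], [0.208, 0.978, 0.0], [0.0, 0.0, -1.0]]
contact_force: [-0.7, 0.9, -0.1]
opening: 35.2
grasp_force: 0.0
```

```bash
python3 - <<'E'
from h import *
p,d=ctrl.capture('side');a=p[90:250,220:400]
cv2.imwrite('pics/c6.png',cv2.resize(a,(540,480)))
E
```

```text
(no output)
```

View pics/c6.png

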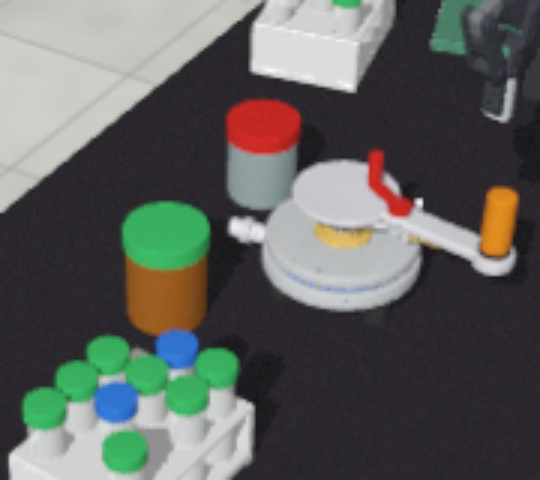

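The gripper is clear, the lever tab at (376,160) is on the tightening side, and the jars and rack have not moved. Handing in.

```bash
python3 -c "
from station import ctrl
print(ctrl.close_job())"
```

```text
the job is handed in; nothing more can be done
None
```

The job is handed in with no verdict returned: the lever was flipped to the tightening side, the nut was tightened to about 13 N at the grip and held when I pushed again, and the arm ended clear with the jars and rack unmoved.

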